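# Couple the bench magnifier to its ball stand

### The job

Draw the bench magnifier out of its wooden cubby by its arm, set it down right way up in the middle of the green mat and let go of it. Then take it again by its square blue coupler, lower it gently onto the ball of the stand until it is fully home, with its arm lying in the fork, let go, and press the red latch lever all the way down. Leave the other things on the table where they are.

Things in the scene. Friction and masses are not known exactly. Their poses are not given: they have to be found in the camera images.
- magnifier_mid (a point): Bench magnifier, 203 mm long, 0.45 kg, lying right way up in the cubby. Point: its middle, 27 mm above its underside. x along it towards the blue coupler, y across, z up. In this frame (mm): coupler centre x +72; grey arm x +18 to -52; round black lens, 52 across and 14 high, centre x -76.
- magnifier_arm (a point): Where the bare grey arm can be gripped across y: mid-height of the arm, 20 mm above the magnifier's underside, 32 mm behind its middle. Arm 18 mm wide, 20 mm high. Axes as magnifier_mid.
- magnifier_socket (a point): Centre of the square blue coupler, 58 x 58 mm, 54 high (point at half height); grip it across y. Axes as magnifier_mid. Its socket, a square pocket open below, 44 mm wide, 46 mm deep, is centred on this point. Coupled, the pocket's roof rests on the ball and this point lies straight over the stand's centre.
- latch (a joint): Red lever on the magnifier. 0 = fully down (level, lying back over the arm); starts 0.85 to 1.0 rad open, stop at 1.15. Hinge line along y, 32 mm behind and 15 mm above magnifier_socket. Lever 54 mm long, 16 to 22 wide, 6 thick. Stays where left (0.07 N m). Push it back as well as down while it stands steep, along its arc: straight down may jam by friction. Its pawl goes under the ball, blocked unless it is fully home.
- latch_pad (a point): Top of the red lever's thumb pad, 50 mm from the hinge; moves with the lever. With the lever down it is 19 mm above and 82 mm behind magnifier_socket.
- stand: Ball stand, fixed, dark round base 124 mm across; origin under its centre on the table, z up. A 40 mm steel ball stands straight above on a neck; a bar under it runs to the stand's -x to a fork for the arm. The column's height was set by hand and is NOT reported: a seated magnifier's underside is 60 to 105 mm above the table (ball top 46 mm higher): feel or see it. It is clamped.
- fork_foot (a point): Point on the table straight below the stand's fork, 103 mm from the ball's axis along the stand's -x; axes as the stand. The arm lies on the fork's floor between two cheeks 30 mm apart, 24 mm long, 15 mm higher than the arm. So the coupled magnifier's +x points along the stand's +x.
- mat: Green mat lying fixed on the table, 260 (x) x 160 (y) x 3 mm, origin at the centre of its underside.
- cubby: Wooden cubby, fixed, no floor, open to its -x (robot side). Its walls and roof (74 mm high, papers on top to 86) cover the coupler only, from 22 mm in front of to 59 mm beyond its origin; 94 mm wide, inside 74 wide, 64 high. Origin on the table, about below the coupler's centre. Magnifier points along its +x: draw it 80 mm to -x before lifting.
- brush: Bystander: wide flat brush, 160 mm, lying. Origin at its underside (handle to -x, lies along x).
- jug: Bystander: white plastic bottle with red cap, 76 mm across, 170 mm tall. Origin at its underside.
- jar: Bystander: amber glass jar, 72 mm across, 90 mm tall. Origin at its underside.
- mug: Bystander: blue mug, 80 mm across, 90 mm tall. Origin at its underside.
- tape: Bystander: yellow ring of tape, 90 mm across, 25 mm high. Origin at its underside.
- weight: Bystander: brass paper weight, 68 mm across, 72 mm tall. Origin at its underside.
- scraper: Bystander: spatula, 180 mm, lying. Origin at its underside (handle to -x, lies along x).

How it is judged:
By the outcome, as a careful person would: the job done as asked, in the order asked, and still so for the second after the job is handed in, with the robot touching nothing.
It also fails if it takes over 72 s, if anything falls off the work surface, if the arm or the gripper's body presses on something with over 40 N, if the wrist force passes 120 N, or if a joint passes its speed limit or range.

### The arm

A 6-joint arm with a two-finger parallel gripper is mounted at the origin on the work surface. World frame = base frame: x ahead of the robot, y to its left, z up, the work surface at z = 0. Lengths are in mm, angles in rad, forces in N, time in s.
With the tool pointing down it reaches from about 275 to 750 mm from the base axis. Payload 10.2 kg.
Tool frame: the origin (TCP) lies on the front face of the gripper's body, between the roots of the fingers; the fingertips stand 73 mm ahead of it and the grasp point (between the pads) lies 54 mm ahead of it; z points along the fingers, y is the line along which they close (so a half turn about z gives the same grasp; the last joint's range is limited). The gripper opens to 85 mm and grips with 20 to 120 N. Pads are 22 mm wide; open, the fingers measure 114 mm over their backs; the gripper's body (76 mm by 85 mm) begins 54 mm behind the grasp point. The pads swing forward as they close: fully open they stand 13 mm farther back than shut.
Start: joints at [1.094, 0.313, 1.498, -0, 1.331, -0.223], TCP at [131.832, 508.185, 303.894] pointing down, gripper open.
Joint ranges: [-2.94, 2.94], [-0.97, 2.17], [0.19, 2.56], [-1.23, 4.37], [0.02, 3.11], [-2.88, 2.88]. Speed limits (rad/s): [2.39, 2.39, 3.01, 3.14, 3.14, 3.14].

### API

Orientations are given as a unit quaternion [w, x, y, z].
In Python, from rig import * gives the robot as it stands.
- The arm moves only by the tool step_arm, never from a script. Its argument "plan" is a list of rows, each an object with "offset": the shift along the tool's x, y, z in cm, a list of three; "rot": the turn, a rotation vector about the tool's x, y, z in degrees, a list of three; "gripper": the finger opening in cm, from 0 to 8.54. In form: [{"offset": [x, y, z], "rot": [wx, wy, wz], "gripper": gripper}, ...]. A call has 1 to 12 rows; each row is the pose to reach, as a shift and turn from the pose commanded when the call began, along the tool's axes at that moment; what a row does not reach only later rows make up. A row lasts 1/10 s, in which the tool goes at most 50 mm and 8.59 degrees, less where a joint would pass 70% of its speed; a pose out of reach is approached as far as the arm can. A call with a gripper value outside its range is refused whole. The fingers move at their own pace and stop on an object; "squeeze" is the grip in N (left out, the last holds). Time passes only in rows, so rows that repeat a pose let the fingers close. It gives the time, the measured TCP pose, the force, the opening and the grip force at its end, in the units of the state.
- sense(): the state, without advancing time (a new reading comes with each control period).
- capture(name): name is "scene" or "top" or "wrist"; returns a dict with "color" (384x512x3 uint8, red, green, blue), "depth" (384x512 float32, mm along the optical axis (not along the pixel's ray), 0 where there is no reading), "vertical_fov" (degrees; the focal length in pixels is half the picture's height over the tangent of half this angle, whatever the lens; pixels are square), "cx", "cy" (the principal point, pixels), "rvec" (rotation vector, rad) and "tvec" (3), from world to camera coordinates, as OpenCV has them; the wrist camera has in their place "mount" (4x4, takes a point from camera to tool coordinates, whose origin is the TCP and whose axes are the flange's). Camera axes: x right, y down, z forward; pixel columns grow to the right and rows downward; lengths in mm; the calibration is good to about 2 mm. A picture is of the moment at which its call begins: read the wrist's pose just before it.
- finish_job(): hands the job in; it is judged then, once.
The state is a dict: "time_s": time; "joints": joint angles; "dq": joint speeds; "tau": joint torques, N m; "eef_pos": TCP position; "ee_rot": TCP orientation; "force": force on the tool from outside, world axes, zero at the start; "wrist_torque": the same for the moment, N m; "grip_width": opening from 0.0 (shut) to 1.0 (fully open); "grip_force": force on a finger pad.
Only numpy, scipy, OpenCV 4.12 (cv2) and the standard library are available. Lean on these libraries where they do the work, as an engineer would, in place of code of your own. Each camera call takes 0.05 s, during which the arm holds its last target. There are 200 camera calls.

## Working session

There is one attempt and no reset: what is moved stays moved. The work goes in short steps, Python scripts to look and compute and a tool call to move; the robot and the scene stay as the last step left them, time stands still between calls to the robot, and variables do not carry over. Pictures are saved under pics/ and viewed, at most 10 in all, crops included, and the job is handed in when it is done.

Besides the shell and the picture viewer there is one more tool, called after ">>>" by a JSON object that holds its "op" and its "data". step_arm: Moves the arm, as the interface text tells. Its arguments: {"type":"object","properties":{"plan":{"type":"array"},"squeeze":{"type":"number"}},"required":["plan"]}

```bash
ls; mkdir -p pics; cat > h.py <<'E'
from rig import *
import numpy as np, cv2
from scipy.spatial.transform import Rotation as R
def cam(n):
    s=sense(); c=capture(n); H,W=c["depth"].shape
    f=H/2/np.tan(np.radians(c["vertical_fov"])/2)
    if "mount" in c:
        q=s["ee_rot"]; T=np.eye(4); T[:3,:3]=R.from_quat([q[1],q[2],q[3],q[0]]).as_matrix(); T[:3,3]=s["eef_pos"]
        M=T@np.array(c["mount"])
    else:
        M=np.eye(4); r=R.from_rotvec(np.ravel(c["rvec"])).as_matrix(); M[:3,:3]=r.T; M[:3,3]=-r.T@np.ravel(c["tvec"])
    v,u=np.mgrid[:H,:W]
    d=np.stack([(u-c["cx"])/f,(v-c["cy"])/f,np.ones((H,W))],-1)
    c["ray"]=d@M[:3,:3].T; c["o"]=M[:3,3]; c["P"]=c["o"]+c["ray"]*c["depth"][...,None]
    c["hsv"]=cv2.cvtColor(np.ascontiguousarray(c["color"]),cv2.COLOR_RGB2HSV)
    return c
def save(c,n): cv2.imwrite("pics/"+n,cv2.cvtColor(np.ascontiguousarray(c["color"]),cv2.COLOR_RGB2BGR))
E
python3 - <<'E'
from h import *
s=sense(); print({k:np.round(v,3) for k,v in s.items()})
ims=[]
for n in ("scene","top"):
    c=cam(n); print(n,c["o"].round(),c["vertical_fov"]); ims.append(c["color"]); np.savez(n,**{k:c[k] for k in("color","P","hsv","ray","o")})
im=np.vstack(ims)
for i,n in enumerate(("s0.png","t0.png")): cv2.imwrite("pics/"+n,cv2.cvtColor(np.ascontiguousarray(ims[i]),cv2.COLOR_RGB2BGR))
E
```

```text
pics
{'time_s': np.float64(0.0), 'joints': array([ 1.094,  0.313,  1.498,  0.   ,  1.331, -0.223]), 'dq': array([ 0.   , -0.   , -0.   , -0.003, -0.001, -0.   ]), 'tau': array([ 0.0000e+00, -4.1227e+01, -2.5975e+01, -0.0000e+00,  4.0000e-03,
       -0.0000e+00]), 'eef_pos': array([131.739, 508.027, 303.332]), 'ee_rot': array([-0.   ,  0.127,  0.992, -0.001]), 'force': array([-0.357,  0.674,  0.992]), 'wrist_torque': array([ 0.013, -0.024,  0.034]), 'grip_force': np.float64(0.0), 'grip_width': np.float64(0.997)}
scene [1544.  111.  703.] 53.30185600557755
top [ 267.   21. 1629.] 48.272708487096395
```

View pics/s0.png

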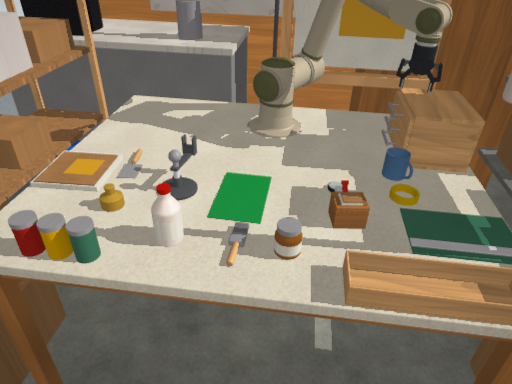

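View pics/t0.png

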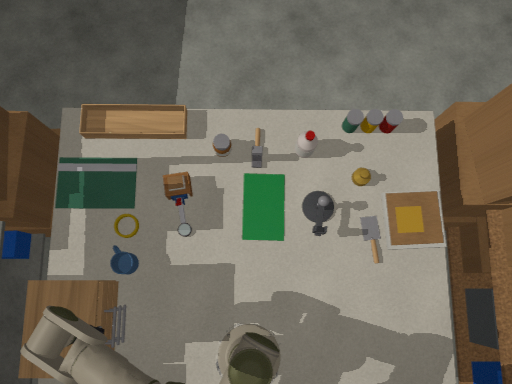

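The top view (up = +x, left = +y) shows the cubby at (178,187) with the lens at (185,230), the mat at (264,207), and the stand base at (318,207) with its fork at (320,230). The scene view agrees with that.

```bash
python3 - <<'E'
from h import *
t=np.load("top.npz"); P,h=t["P"],t["hsv"]; 
def onz(u,v,z): 
    r=t["ray"][int(round(v)),int(round(u))]; o=t["o"]; return (o+r*(z-o[2])/r[2]).round(1)
m=((h[...,0]>50)&(h[...,0]<80)&(h[...,1]>180)&(h[...,2]>80)).astype(np.uint8); m[:,:230]=0; m[:,300:]=0
c=max(cv2.findContours(m,0,2)[0],key=cv2.contourArea); r=cv2.minAreaRect(c); print("mat",r,onz(*r[0],3))
def reg(name,u0,u1,v0,v1,zlo,zhi,f=None):
    s=np.zeros(P.shape[:2],bool); s[v0:v1,u0:u1]=1; s&=(P[...,2]>zlo)&(P[...,2]<zhi)
    if f is not None: s&=f
    Q=P[s]
    if len(Q)<4: print(name,len(Q)); return
    xy=Q[:,:2].astype(np.float32); rr=cv2.minAreaRect(xy); print(name,len(Q),"mean",Q.mean(0).round(1),"min",Q.min(0).round(),"max",Q.max(0).round(),"rect",np.round(rr[0],1),np.round(rr[1],1),round(rr[2],1))
reg("cubbyroof",155,200,165,212,66,110)
reg("lens",172,200,218,245,10,80)
reg("arm",172,200,203,222,8,60)
red=((h[...,0]<8)|(h[...,0]>172))&(h[...,1]>150)&(h[...,2]>80)
reg("red",165,200,190,222,0,150,red)
blue=(h[...,0]>100)&(h[...,0]<130)&(h[...,1]>120)
reg("blue",165,200,180,222,0,150,blue)
reg("base",295,345,185,240,8,40)
reg("standtop",295,345,185,220,100,200)
reg("fork",300,340,220,245,40,200)
for n,b in dict(jug=(290,325,120,165),brush=(245,270,120,170),jar=(208,235,130,160),mug=(105,142,245,278),tape=(110,142,210,240),weight=(348,375,165,190),scr=(355,385,210,265)).items(): reg(n,*b,8,200)
# local depth dump stand
print(P[195:240:2,312:328:2,2].round().astype(int))
E
```

```text
mat ((263.0, 206.5), (65.0, 40.0), 90.0) [548.5 -53.8   3. ]
cubbyroof 577 mean [614.1 270.7  79. ] min [537. 223.  66.] max [665. 321.  95.] rect [599.4 268.6] [125.1  94.1] 9.4
lens 167 mean [462.4 245.7  17.5] min [404. 206.  10.] max [500. 273.  35.] rect [458.6 247.3] [ 54.6 103.5] 72.3
arm 110 mean [517.9 253.4  27.1] min [485. 194.   8.] max [556. 294.  44.] rect [513.5 246.3] [81.  74.2] 29.0
red 29 mean [551.3 260.9  75.2] min [537. 252.  49.] max [569. 269.  92.] rect [553. 263.] [30.  16.2] 13.6
blue 51 mean [575.2 261.9  44.4] min [555. 239.   9.] max [588. 292.  57.] rect [578.2 265.5] [48.  34.7] 73.0
base 573 mean [ 546.8 -258.8   14.7] min [ 425. -365.    8.] max [ 632. -175.   40.] rect [ 528.2 -269.9] [186.9 210. ] 89.0
standtop 99 mean [ 546.  -261.4  138.4] min [ 530. -281.  114.] max [ 567. -245.  151.] rect [ 548.7 -262.4] [36.  37.4] 87.8
fork 166 mean [ 450.4 -248.4  110. ] min [ 428. -269.   81.] max [ 483. -225.  150.] rect [ 455.8 -248. ] [42.7 56.3] 84.6
jug 491 mean [ 766.5 -209.1  103.2] min [ 715. -296.    8.] max [ 897. -162.  178.] rect [ 807.8 -229.1
[... 1011 characters left out ...]
   22   18]
 [  15   20   18   85   95   91   22   22]
 [  16   17   19   89   93   92   18   20]
 [  11   12   12   90   91   91   17   14]
 [  16   12   14   90   91   91   15   13]
 [  20   11   89   96   86   88   13    6]
 [  12   10   90   87   90   90   14   13]
 [   2    4   89   93   90   86    0    8]
 [   1   -3   96   89   89    3   -2   -3]
 [  -4  124  144   84   96   -8   -2   -4]
 [  -3  134  140  110  101  105  125  137]
 [1629  135  111  112  113  114  123  145]
 [ 100  131  107  109  109  109  129  142]
 [  -3   88   87  100  105  105  121   -3]
 [   0   -2   89   90   90    4    3   -4]
 [   3   -6   -5    2    0    0    2    9]
 [  -2   -1   -3    4   -3    2   -2    6]]
```

```bash
cat >> h.py <<'E'
def tgt(yaw,tilt=0):
    y=np.radians(yaw); c,s=np.cos(y),np.sin(y)
    B=np.array([[-c,-s,0],[-s,c,0],[0,0,-1]]).T  # columns below
    B=np.stack([[-c,-s,0],[-s,c,0],[0,0,-1]],1)
    return B@R.from_euler('y',-tilt,degrees=True).as_matrix()
def go(p,yaw,tilt=0,ahead=0,frm=None):
    """offset(cm)/rot(deg) taking the point `ahead` mm along the tool z to p; frm=(pos,Rm) else measured"""
    if frm is None:
        s=sense(); q=s["ee_rot"]; frm=(np.array(s["eef_pos"]),R.from_quat([q[1],q[2],q[3],q[0]]).as_matrix())
    T=tgt(yaw,tilt); t=np.array(p,float)-ahead*T[:,2]
    print("offset",(frm[1].T@(t-frm[0])/10).round(2).tolist(),"rot",np.degrees(R.from_matrix(frm[1].T@T).as_rotvec()).round(1).tolist(),"tcp",t.round(1))
    return frm
E
python3 -c "
from h import *
go([450,245,300],9.4)
print(np.array(capture('wrist')['mount']).round(2))"
```

```text
offset [-37.41, -17.47, 0.35] rot [-0.1, -0.0, -23.9] tcp [450. 245. 300.]
[[ -0.    -0.96  -0.28  72.24]
 [  1.    -0.    -0.    -0.14]
 [ -0.    -0.28   0.96 -69.77]
 [  0.     0.     0.     1.  ]]
```

>>> {"op": "step_arm", "data": {"plan": [{"offset":[-37.4,-17.5,0.3],"rot":[0,0,-24],"gripper":5.5},{"offset":[-37.4,-17.5,0.3],"rot":[0,0,-24],"gripper":5.5},{"offset":[-37.4,-17.5,0.3],"rot":[0,0,-24],"gripper":5.5},{"offset":[-37.4,-17.5,0.3],"rot":[0,0,-24],"gripper":5.5},{"offset":[-37.4,-17.5,0.3],"rot":[0,0,-24],"gripper":5.5},{"offset":[-37.4,-17.5,0.3],"rot":[0,0,-24],"gripper":5.5},{"offset":[-37.4,-17.5,0.3],"rot":[0,0,-24],"gripper":5.5},{"offset":[-37.4,-17.5,0.3],"rot":[0,0,-24],"gripper":5.5},{"offset":[-37.4,-17.5,0.3],"rot":[0,0,-24],"gripper":5.5},{"offset":[-37.4,-17.5,0.3],"rot":[0,0,-24],"gripper":5.5},{"offset":[-37.4,-17.5,0.3],"rot":[0,0,-24],"gripper":5.5}]}}

```text
time_s: 1.25
eef_pos: [449.9, 244.7, 300.5]
ee_rot: [-0.0, -0.082, 0.997, 0.0]
force: [-1.1, 0.7, 0.4]
grip_width: 0.643
grip_force: 0.0
```

```bash
python3 - <<'E'
from h import *
s=sense(); print(s["time_s"],s["eef_pos"].round(1) if hasattr(s["eef_pos"],'round') else s["eef_pos"])
c=cam("wrist"); save(c,"w1.png"); np.savez("w1",**{k:c[k] for k in("color","P","hsv","ray","o")}); print(c["o"].round(1),c["vertical_fov"])
E
```

```text
1.25 [449.9 244.7 300.5]
[378.7 233.2 370.4] 67.12860934204801
```

View pics/w1.png

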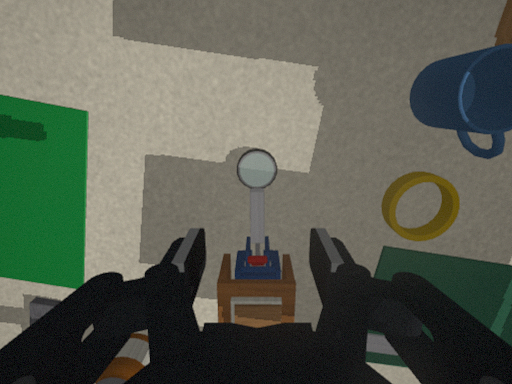

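The wrist view has image up = −x and right = +y. The lens is at (257,168), the arm runs down column 257 from row 190 to 240, and the coupler with the red lever is near (258,262). The fingers straddle the view.

```bash
python3 - <<'E'
from h import *
t=np.load("w1.npz"); P,h,o,ray=t["P"],t["hsv"],t["o"],t["ray"]
def onz(u,v,z):
    m=np.float32([[u]]),np.float32([[v]])
    r=np.array([cv2.remap(ray[...,i].astype(np.float32),*m,1)[0,0] for i in range(3)]); return o+r*(z-o[2])/r[2]
g=cv2.cvtColor(t["color"],cv2.COLOR_RGB2GRAY)
cs=cv2.HoughCircles(g[140:200,220:295],cv2.HOUGH_GRADIENT,1,50,param1=120,param2=12,minRadius=15,maxRadius=26)
print(cs)
u,v,_=cs[0,0]; u+=220;v+=140; print("lens px",u,v,"z20",onz(u,v,20).round(1)); print("depth z lens rim",np.percentile(P[150:188,238:277,2],[10,50,90]).round(1))
# arm by depth
for v in range(192,240,6):
    row=P[v,235:280]; s=(row[:,2]>18); k=np.where(s)[0]+235
    gr=np.abs(np.diff(g[v,240:275].astype(int)))
    print(v,k.min() if len(k) else None,k.max() if len(k) else None,np.median(row[s],0).round(1) if len(k) else '', g[v,246:270].tolist())
blue=(h[...,0]>100)&(h[...,0]<130)&(h[...,1]>120); blue[:235]=0; blue[285:]=0; blue[:,:225]=0; blue[:,290:]=0
q=np.argwhere(blue); print("blue px",q.min(0),q.max(0)); Q=P[blue]; s=(Q[:,2]>48)&(Q[:,2]<62); print("blue top",s.sum(),np.median(Q[s],0).round(1), cv2.minAreaRect(Q[s][:,:2].astype(np.float32)))
red=((h[...,0]<8)|(h[...,0]>172))&(h[...,1]>150)&(h[...,2]>80); red[:235]=0; red[285:]=0; red[:,:240]=0; red[:,280:]=0
Q=P[red]; print("red",len(Q),np.median(Q,0).round(1),Q.min(0).round(),Q.max(0).round())
E
```

```text
[[[36.5 28.5 20.8]]]
lens px 256.5 168.5 z20 [454.5 245.   20. ]
depth z lens rim [-0.1 14.  15.1]
192 250 264 [481.6 250.1  28.9] [112, 114, 116, 111, 102, 107, 109, 109, 111, 110, 110, 107, 110, 105, 106, 106, 109, 107, 106, 113, 109, 111, 116, 114]
198 250 264 [489.4 251.4  29.1] [116, 116, 117, 113, 107, 109, 114, 114, 119, 113, 116, 113, 110, 108, 111, 116, 114, 108, 106, 112, 110, 108, 113, 111]
204 250 268 [496.6 252.   29.6] [116, 112, 114, 113, 105, 109, 114, 113, 113, 117, 117, 113, 109, 109, 110, 115, 110, 110, 108, 112, 110, 107, 112, 113]
210 250 264 [504.8 253.8  29. ] [114, 119, 117, 114, 104, 116, 112, 113, 114, 117, 114, 112, 111, 114, 110, 112, 113, 104, 107, 113, 116, 110, 112, 111]
216 251 264 [512.8 255.9  29.4] [118, 120, 114, 108, 103, 110, 116, 112, 114, 116, 115, 114, 107, 108, 113, 115, 113, 106, 106, 115, 114, 109, 112, 111]
222 251 264 [520.6 257.1  29.6] [119, 120, 118, 112, 111, 113, 113, 113, 109, 115, 117, 114, 111, 112, 110, 111, 111, 107, 107, 112, 110, 111, 116, 113]
228 251 264 [528.8 258.6  29.2] [117, 115, 114, 113, 104, 111, 112, 112, 113, 114, 113, 117, 111, 111, 108, 114, 114, 107, 105, 112, 111, 108, 111, 111]
234 251 264 [536.9 259.9  29.1] [113, 117, 114, 115, 115, 114, 110, 112, 111, 115, 111, 111, 114, 107, 111, 112, 109, 109, 110, 114, 118, 116, 119, 121]
blue px [237 235] [278 279]
blue top 305 [581.  262.9  53. ] ((568.1336059570312, 264.3172302246094), (37.30965805053711, 55.28059005737305), 9.90964126586914)
red 156 [540.5 260.5  87.1] [379. 233.  44.] [571. 271. 370.]
```

```bash
python3 - <<'E'
from h import *
f=go([495,252,100],10,15,54); go([495,252,24],10,15,54)
E
```

```text
offset [-3.22, -0.1, 14.85] rot [-0.1, -15.0, -0.5] tcp [481.2 249.6 152.2]
offset [-3.23, -0.1, 22.45] rot [-0.1, -15.0, -0.5] tcp [481.2 249.6  76.2]
```

>>> {"op": "step_arm", "data": {"plan": [{"offset":[-3.2,-0.1,4.5],"rot":[0,-7.5,-0.5],"gripper":5.0},{"offset":[-3.2,-0.1,9],"rot":[0,-15,-0.5],"gripper":5.0},{"offset":[-3.2,-0.1,13],"rot":[0,-15,-0.5],"gripper":5.0},{"offset":[-3.2,-0.1,16],"rot":[0,-15,-0.5],"gripper":5.0},{"offset":[-3.2,-0.1,18.5],"rot":[0,-15,-0.5],"gripper":5.0},{"offset":[-3.2,-0.1,20.5],"rot":[0,-15,-0.5],"gripper":5.0},{"offset":[-3.2,-0.1,21.6],"rot":[0,-15,-0.5],"gripper":5.0},{"offset":[-3.2,-0.1,22.4],"rot":[0,-15,-0.5],"gripper":5.0},{"offset":[-3.2,-0.1,22.4],"rot":[0,-15,-0.5],"gripper":5.0},{"offset":[-3.2,-0.1,22.4],"rot":[0,-15,-0.5],"gripper":5.0}]}}

```text
time_s: 2.3
eef_pos: [481.9, 249.5, 77.7]
ee_rot: [0.131, -0.086, 0.988, 0.011]
force: [-0.2, 0.2, 1.1]
grip_width: 0.585
grip_force: 0.0
```

>>> {"op": "step_arm", "data": {"plan": [{"offset":[0,0,0],"rot":[0,0,0],"gripper":0.5},{"offset":[0,0,0],"rot":[0,0,0],"gripper":0.5},{"offset":[0,0,0],"rot":[0,0,0],"gripper":0.5},{"offset":[0,0,0],"rot":[0,0,0],"gripper":0.5},{"offset":[0,0,0],"rot":[0,0,0],"gripper":0.5},{"offset":[0,0,0],"rot":[0,0,0],"gripper":0.5}], "squeeze": 50}}

```text
time_s: 2.9
eef_pos: [481.9, 249.3, 77.7]
ee_rot: [0.131, -0.086, 0.988, 0.011]
force: [-2.4, -0.1, 5.3]
grip_width: 0.2
grip_force: 50.5
```

>>> {"op": "step_arm", "data": {"plan": [{"offset":[0,0,0],"rot":[0,0,0],"gripper":0.5},{"offset":[0.95,0,-0.3],"rot":[0,0,0],"gripper":0.5},{"offset":[2.4,0,-0.65],"rot":[0,0,0],"gripper":0.5},{"offset":[4.3,0,-1.18],"rot":[0,0,0],"gripper":0.5},{"offset":[6.3,0,-1.72],"rot":[0,0,0],"gripper":0.5},{"offset":[8.2,0,-2.22],"rot":[0,0,0],"gripper":0.5},{"offset":[9.65,0,-2.6],"rot":[0,0,0],"gripper":0.5},{"offset":[10.1,0,-2.72],"rot":[0,0,0],"gripper":0.5},{"offset":[9.8,0,-3.7],"rot":[0,0,0],"gripper":0.5},{"offset":[9.3,0,-5.6],"rot":[0,0,0],"gripper":0.5},{"offset":[8.8,0,-7.6],"rot":[0,0,0],"gripper":0.5},{"offset":[8.8,0,-7.6],"rot":[0,0,0],"gripper":0.5}], "squeeze": 90}}

```text
time_s: 4.1
eef_pos: [379.0, 231.3, 129.3]
ee_rot: [0.131, -0.086, 0.988, 0.011]
force: [-0.3, 0.4, -5.2]
grip_width: 0.189
grip_force: 88.2
```

```bash
python3 - <<'E'
from h import *
s=sense(); print(s["time_s"],np.round(s["eef_pos"],1),s["grip_width"],s["grip_force"],np.round(s["force"],1),np.round(s["wrist_torque"],2))
c=cam("wrist"); save(c,"w2.png"); h=c["hsv"]; P=c["P"]
c2=cam("scene"); save(c2,"s2.png")
E
```

```text
4.1 [379.  231.3 129.3] 0.18883885451213248 88.20533752441406 [-0.3  0.4 -5.2] [-0.11  0.61 -0.01]
```

View pics/s2.png

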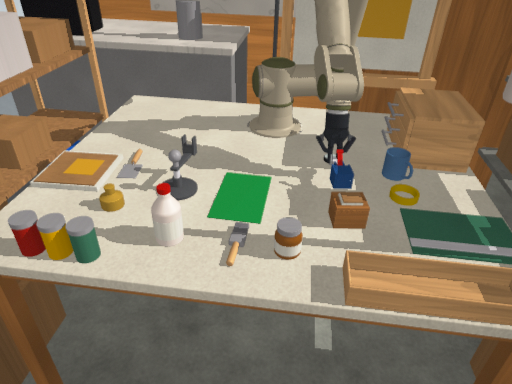

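The magnifier is out and held, with the coupler at (342,175). Next I check whether it is level, then compute the placing.

```bash
python3 - <<'E'
from h import *
for n in("top","wrist"):
    c=cam(n); P,h=c["P"],c["hsv"]
    b=(h[...,0]>100)&(h[...,0]<130)&(h[...,1]>110)&(P[...,0]>420)&(P[...,0]<580)&(P[...,1]>190)&(P[...,1]<320)&(P[...,2]>40)&(P[...,2]<130)
    Q=P[b]; print(n,len(Q), Q.min(0).round() if len(Q) else '',Q.max(0).round() if len(Q) else '',np.percentile(Q[:,2],[5,50,95]).round(1) if len(Q) else '')
    if len(Q)>30:
        s=Q[:,2]>np.percentile(Q[:,2],40); A=np.c_[Q[s][:,:2]-Q[s][:,:2].mean(0),np.ones(s.sum())]; print(np.linalg.lstsq(A,Q[s][:,2],rcond=None)[0].round(3),Q[s].mean(0).round(1))
Q=P[(P[...,2]>10)&(P[...,2]<130)&(P[...,0]<395)&(P[...,0]>320)&(abs(P[...,1]-228)<28)]; print(len(Q)); 
if len(Q)>20: A=np.c_[Q[:,:2]-Q[:,:2].mean(0),np.ones(len(Q))]; print("lens",Q.mean(0).round(1),np.linalg.lstsq(A,Q[:,2],rcond=None)[0].round(3),np.percentile(Q[:,2],[5,50,95]).round(1))
# mid in hand: grip at mid -36 along mx, z: grasp 25.5->underside 0
f=go([548-36,-54,120],0,15,54); go([512,-54,28.5+6],0,15,54)
E
```

```text
top 278 [450. 220.  60.] [530. 283. 111.] [ 81.4 101.4 107.9]
[1.3000e-02 2.0000e-03 1.0415e+02] [499.1 251.4 104.1]
wrist 267 [442. 229.  57.] [449. 258.  71.] [57.7 65.  69.8]
[-1.5600e-01 -2.5000e-02  6.7117e+01] [445.9 243.2  67.1]
21348
lens [361.9 226.9  84. ] [ 5.4200e-01 -2.0000e-02  8.3962e+01] [ 61.9  70.9 127.5]
offset [-7.84, -30.14, -2.61] rot [2.5, -0.2, 9.6] tcp [498.  -54.  172.2]
offset [-5.65, -30.13, 5.66] rot [2.5, -0.2, 9.6] tcp [498.  -54.   86.7]
```

>>> {"op": "step_arm", "data": {"plan": [{"offset":[-1,-4.5,-1.5],"rot":[0.4,0,1.6],"gripper":0.5},{"offset":[-2,-9,-2.6],"rot":[0.8,0,3.2],"gripper":0.5},{"offset":[-3.2,-13.5,-2.6],"rot":[1.2,0,4.8],"gripper":0.5},{"offset":[-4.6,-18,-2.6],"rot":[1.6,-0.1,6.4],"gripper":0.5},{"offset":[-6,-22.5,-2.6],"rot":[2,-0.1,8],"gripper":0.5},{"offset":[-7,-27,-2.6],"rot":[2.5,-0.2,9.6],"gripper":0.5},{"offset":[-7.7,-29.5,-2.6],"rot":[2.5,-0.2,9.6],"gripper":0.5},{"offset":[-7.2,-30.1,-0.3],"rot":[2.5,-0.2,9.6],"gripper":0.5},{"offset":[-6.4,-30.1,2.5],"rot":[2.5,-0.2,9.6],"gripper":0.5},{"offset":[-5.9,-30.1,4.3],"rot":[2.5,-0.2,9.6],"gripper":0.5},{"offset":[-5.9,-30.1,4.3],"rot":[2.5,-0.2,9.6],"gripper":0.5}]}}

```text
time_s: 5.4
eef_pos: [495.9, -53.1, 98.3]
ee_rot: [0.129, -0.0, 0.992, 0.002]
force: [0.1, 0.3, -4.1]
grip_width: 0.189
grip_force: 89.1
```

```bash
python3 - <<'E'
from h import *
c=cam("top"); P,h=c["P"],c["hsv"]
b=(h[...,0]>100)&(h[...,0]<130)&(h[...,1]>110)&(P[...,0]>560)&(P[...,0]<680)&(P[...,1]>-110)&(P[...,1]<0)&(P[...,2]>50)&(P[...,2]<100)
print("coupler",np.median(P[b],0).round(1),P[b].min(0).round(),P[b].max(0).round())
go([511,-54,27.3],0,15,54); print(np.round(sense()["force"],1))
E
```

```text
coupler [612.3 -51.   72.7] [568. -81.  50.] [644. -25.  83.]
offset [0.52, -0.07, 2.0] rot [0.1, -0.0, 0.0] tcp [497.  -54.   79.5]
[ 0.9  0.2 -5.5]
```

>>> {"op": "step_arm", "data": {"plan": [{"offset":[0.25,-0.1,0.9],"rot":[0,0,0],"gripper":0.5},{"offset":[0.4,-0.1,1.4],"rot":[0,0,0],"gripper":0.5},{"offset":[0.45,-0.1,1.6],"rot":[0,0,0],"gripper":0.5},{"offset":[0.45,-0.1,1.7],"rot":[0,0,0],"gripper":0.5},{"offset":[0.45,-0.1,1.75],"rot":[0,0,0],"gripper":0.5},{"offset":[0.45,-0.1,1.75],"rot":[0,0,0],"gripper":0.5}]}}

```text
time_s: 6.05
eef_pos: [498.0, -54.6, 83.8]
ee_rot: [0.133, -0.0, 0.991, 0.0]
force: [-0.7, -0.3, -5.5]
grip_width: 0.191
grip_force: 89.1
```

>>> {"op": "step_arm", "data": {"plan": [{"offset":[0.03,0,0.1],"rot":[0,0,0],"gripper":0.5},{"offset":[0.05,0,0.2],"rot":[0,0,0],"gripper":0.5},{"offset":[0.07,0,0.27],"rot":[0,0,0],"gripper":0.5},{"offset":[0.07,0,0.27],"rot":[0,0,0],"gripper":0.5},{"offset":[0.07,0,0.27],"rot":[0,0,0],"gripper":0.5}]}}

```text
time_s: 6.55
eef_pos: [498.0, -54.6, 80.8]
ee_rot: [0.132, -0.0, 0.991, 0.0]
force: [-0.4, 0.1, -4.6]
grip_width: 0.191
grip_force: 89.4
```

>>> {"op": "step_arm", "data": {"plan": [{"offset":[0,0,0],"rot":[0,0,0],"gripper":5.0},{"offset":[0,0,0],"rot":[0,0,0],"gripper":5.0},{"offset":[0,0,0],"rot":[0,0,0],"gripper":5.0},{"offset":[0,0,0],"rot":[0,0,0],"gripper":5.0},{"offset":[0,0,-2],"rot":[0,0,0],"gripper":5.0},{"offset":[0,0,-6],"rot":[0,0,0],"gripper":5.0},{"offset":[0,0,-10],"rot":[0,0,0],"gripper":8.5},{"offset":[-3,0,-15],"rot":[0,8,0],"gripper":8.5},{"offset":[-6,0,-18],"rot":[0,15,0],"gripper":8.5},{"offset":[-6,0,-18],"rot":[0,15,0],"gripper":8.5},{"offset":[-6,0,-18],"rot":[0,15,0],"gripper":8.5}]}}

```text
time_s: 7.65
eef_pos: [510.6, -54.9, 273.1]
ee_rot: [0.004, -0.001, 1.0, -0.001]
force: [-0.5, -0.4, -1.3]
grip_width: 0.991
grip_force: 0.0
```

```bash
python3 - <<'E'
from h import *
s=sense(); print(s["time_s"],np.round(s["eef_pos"],1),np.round(s["ee_rot"],3))
c=cam("wrist"); save(c,"w3.png"); np.savez("w3",**{k:c[k] for k in("color","P","hsv","ray","o")})
E
```

```text
7.65 [510.6 -54.9 273.1] [ 0.004 -0.001  1.    -0.001]
```

View pics/w3.png

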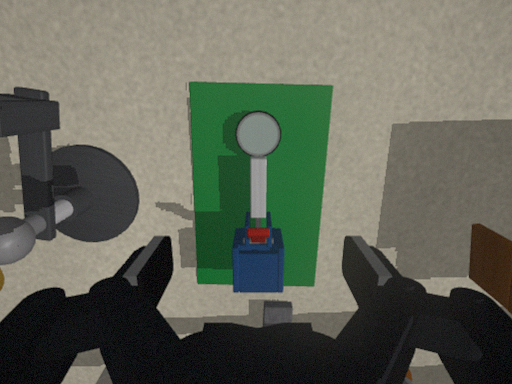

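The magnifier stands on the mat, upright: lens (259,134), arm down column 259, coupler (258,262). The mat corners are near (190,82), (332,86), (316,286) and (198,283). Next I measure its pose.

```bash
python3 - <<'E'
from h import *
t=np.load("w3.npz"); P,h,o,ray=t["P"],t["hsv"],t["o"],t["ray"]
def onz(u,v,z):
    m=np.float32([[u]]),np.float32([[v]])
    r=np.array([cv2.remap(ray[...,i].astype(np.float32),*m,1)[0,0] for i in range(3)]); return o+r*(z-o[2])/r[2]
print("mat c",np.mean([onz(*p,3) for p in[(190,82),(332,86),(316,286),(198,283)]],0).round(1))
g=cv2.cvtColor(t["color"],cv2.COLOR_RGB2GRAY)
cs=cv2.HoughCircles(g[100:170,220:300],cv2.HOUGH_GRADIENT,1,50,param1=120,param2=12,minRadius=17,maxRadius=30)[0,0]; print("lens",onz(220+cs[0],100+cs[1],17).round(1),cs)
L=[]
for v in range(162,214,4):
    row=P[v,235:285]; s=row[:,2]>22; L.append(row[s].mean(0))
L=np.array(L); print("arm",L[[0,-1]].round(1),"slope deg",np.degrees(np.arctan(np.polyfit(L[:,0],L[:,1],1))).round(2)[0])
b=(h[...,0]>100)&(h[...,0]<130)&(h[...,1]>120)&(P[...,2]>50)&(P[...,2]<64); b[:225]=0;b[300:]=0;b[:,:220]=0;b[:,295:]=0
Q=P[b]; print("blue top",len(Q),np.median(Q,0).round(1),Q.min(0).round(1),Q.max(0).round(1),cv2.minAreaRect(Q[:,:2].astype(np.float32)))
r=((h[...,0]<8)|(h[...,0]>172))&(h[...,1]>150)&(h[...,2]>80); r[:220]=0;r[250:]=0;r[:,:240]=0;r[:,280:]=0
Q=P[r]; print("red",len(Q),np.median(Q,0).round(1),Q.min(0).round(1),Q.max(0).round(1))
E
```

```text
mat c [548.6 -53.1   3. ]
lens [472.6 -54.8  17. ] [37.5 33.5 21.8]
arm [[498.  -54.3  49.8]
 [557.5 -54.2  32.3]] slope deg 0.03
blue top 2249 [618.9 -55.2  56.5] [566.8 -82.8  50. ] [649.1 -25.9  59.1] ((607.820556640625, -54.00556182861328), (56.7064323425293, 82.36506652832031), 89.16738891601562)
red 263 [558.7 -54.2  89.2] [554.  -64.8  54. ] [585.6 -43.7  92.4]
```

>>> {"op": "step_arm", "data": {"plan": [{"offset":[1,-5,-2],"rot":[0,0,0],"gripper":8.5},{"offset":[2,-10,-4],"rot":[0,0,0],"gripper":8.5},{"offset":[3,-15,-5],"rot":[0,0,0],"gripper":8.5},{"offset":[3,-20,-5],"rot":[0,0,0],"gripper":8.5},{"offset":[3,-20,-5],"rot":[0,0,0],"gripper":8.5},{"offset":[3,-20,-5],"rot":[0,0,0],"gripper":8.5}]}}

```text
time_s: 8.3
eef_pos: [477.7, -255.7, 318.4]
ee_rot: [0.001, 0.001, 1.0, 0.001]
force: [-0.4, -0.6, 0.4]
grip_width: 0.998
grip_force: 0.0
```

```bash
python3 - <<'E'
from h import *
s=sense(); print(s["time_s"],np.round(s["eef_pos"],1),np.round(s["ee_rot"],3))
c=cam("wrist"); save(c,"w4.png"); np.savez("w4",**{k:c[k] for k in("color","P","hsv","ray","o")})
E
```

```text
8.3 [ 477.7 -255.7  318.4] [0.001 0.001 1.    0.001]
```

View pics/w4.png

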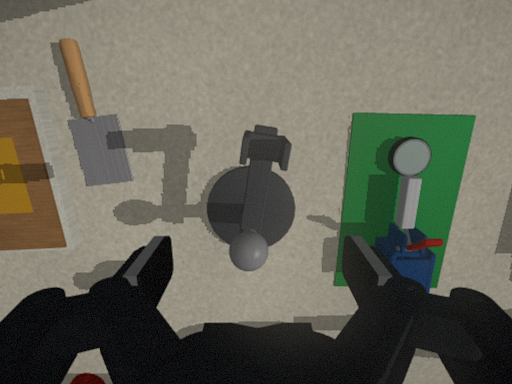

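The wrist view shows the ball at (248,250), the base disc centred near (251,207), the bar running up to the fork at (265,147), and the magnifier on the mat to the right.

```bash
python3 - <<'E'
from h import *
from scipy.optimize import least_squares
t=np.load("w4.npz"); P,h,o,ray=t["P"],t["hsv"],t["o"],t["ray"]
s=np.zeros(P.shape[:2],bool); s[225:272,225:275]=1; s&=(P[...,2]>118)&(P[...,2]<165)
Q=P[s]; r=least_squares(lambda p:np.linalg.norm(Q-p,axis=1)-20,[548,-262,126],loss='soft_l1',f_scale=2); print("ball",len(Q),r.x.round(1),"top99",np.percentile(Q[:,2],98).round(1),np.abs(r.fun).mean().round(2))
# silhouette circle
m=s.astype(np.uint8); c=max(cv2.findContours(m,0,2)[0],key=cv2.contourArea); (u,v),rad=cv2.minEnclosingCircle(c); f=192/np.tan(np.radians(67.1286/2)); print("sil",u,v,rad)
b=ray[int(round(v)),int(round(u))]; 
for z in(116,126): print(z,(o+b*(z-o[2])/b[2]).round(1))
# bar (z~90) centre line and fork
L=[]
for vv in range(176,228,4):
    row=P[vv,225:285]; k=(row[:,2]>78)&(row[:,2]<104); 
    if k.sum()>5: L.append(np.median(row[k],0))
L=np.array(L); print("bar",L[[0,-1]].round(1),"yaw",np.degrees(np.arctan(np.polyfit(L[:,0],L[:,1],1)[0])).round(2))
s=np.zeros(P.shape[:2],bool); s[120:175,235:297]=1
ch=P[s&(P[...,2]>130)&(P[...,2]<160)]; fl=P[s&(P[...,2]>98)&(P[...,2]<118)]
print("cheeks",len(ch),ch.mean(0).round(1),np.percentile(ch[:,2],[10,50,90]).round(1),cv2.minAreaRect(ch[:,:2].astype(np.float32)))
print("floor",len(fl),fl.mean(0).round(1),np.percentile(fl[:,2],[10,50,90]).round(1))
s=np.zeros(P.shape[:2],bool); s[160:252,200:300]=1; q=P[s&(P[...,2]>8)&(P[...,2]<28)]
print("base",len(q),np.median(q[:,2]).round(1)); pts=q[:,:2].astype(np.float32); print(cv2.minEnclosingCircle(pts),np.percentile(pts,[.5,99.5],axis=0).round(1))
E
```

```text
ball 1242 [ 548.3 -264.   124.8] top99 145.0 0.4
sil 248.62803649902344 250.48379516601562 20.02600860595703
116 [ 552.9 -263.9  116. ]
126 [ 547.5 -263.6  126. ]
bar [[ 479.8 -253.1   89.8]
 [ 535.1 -262.1   89.4]] yaw -9.16
cheeks 452 [ 445.7 -247.1  142.7] [138.9 143.6 144.6] ((446.0643310546875, -248.19970703125), (42.0695686340332, 23.57105827331543), 81.3547134399414)
floor 852 [ 445.6 -247.8  108.8] [107.7 108.9 110. ]
base 3800 13.5
((547.8677368164062, -263.7815856933594), 61.9917106628418) [[ 489.  -323.6]
 [ 598.2 -204.1]]
```

```bash
python3 - <<'E'
from h import *
go([620.5,-54.5,200],0); go([620.5,-54.5,84],0)
E
```

```text
offset [-14.21, 19.96, 11.95] rot [0.1, 0.1, -0.0] tcp [620.5 -54.5 200. ]
offset [-14.18, 19.93, 23.55] rot [0.1, 0.1, -0.0] tcp [620.5 -54.5  84. ]
```

>>> {"op": "step_arm", "data": {"plan": [{"offset":[-2.8,4,1],"rot":[0,0,0],"gripper":8.5},{"offset":[-5.6,8,3],"rot":[0,0,0],"gripper":8.5},{"offset":[-8.4,12,5],"rot":[0,0,0],"gripper":8.5},{"offset":[-11.2,16,7],"rot":[0,0,0],"gripper":8.5},{"offset":[-14.2,20,9],"rot":[0.1,0.1,0],"gripper":8.5},{"offset":[-14.2,20,12],"rot":[0.1,0.1,0],"gripper":8.5},{"offset":[-14.2,20,14],"rot":[0.1,0.1,0],"gripper":8.5},{"offset":[-14.2,20,14],"rot":[0.1,0.1,0],"gripper":8.5}]}}

```text
time_s: 9.15
eef_pos: [619.4, -51.8, 177.2]
ee_rot: [-0.002, -0.002, 1.0, 0.0]
force: [-0.4, 0.2, 0.9]
grip_width: 0.996
grip_force: 0.0
```

```bash
python3 - <<'E'
from h import *
go([620.5,-54.5,84],0)
E
```

```text
offset [-0.15, -0.28, 9.32] rot [0.0, -0.3, 0.2] tcp [620.5 -54.5  84. ]
```

>>> {"op": "step_arm", "data": {"plan": [{"offset":[0,0,1.5],"rot":[0,0,0],"gripper":8.5},{"offset":[0,0,2.5],"rot":[0,0,0],"gripper":8.5},{"offset":[0,0,2.5],"rot":[0,0,0],"gripper":8.5}]}}

```text
time_s: 9.45
eef_pos: [620.4, -54.0, 155.1]
ee_rot: [0.0, -0.0, 1.0, -0.0]
force: [-0.7, 0.1, 0.6]
grip_width: 0.996
grip_force: 0.0
```

```bash
python3 - <<'E'
from h import *
go([620.5,-54.5,84],0)
E
```

```text
offset [-0.0, -0.04, 7.11] rot [-0.0, 0.0, 0.1] tcp [620.5 -54.5  84. ]
```

>>> {"op": "step_arm", "data": {"plan": [{"offset":[0,0,2],"rot":[0,0,0],"gripper":8.5},{"offset":[0,0,4],"rot":[0,0,0],"gripper":8.5},{"offset":[0,0,5.8],"rot":[0,0,0],"gripper":8.5},{"offset":[0,0,6.7],"rot":[0,0,0],"gripper":8.5},{"offset":[0,0,7],"rot":[0,0,0],"gripper":8.5},{"offset":[0,0,7],"rot":[0,0,0],"gripper":8.5},{"offset":[0,0,7],"rot":[0,0,0],"gripper":4},{"offset":[0,0,7],"rot":[0,0,0],"gripper":4},{"offset":[0,0,7],"rot":[0,0,0],"gripper":4},{"offset":[0,0,7],"rot":[0,0,0],"gripper":4},{"offset":[0,0,7],"rot":[0,0,0],"gripper":4}], "squeeze": 60}}

```text
time_s: 10.55
eef_pos: [621.5, -54.6, 86.7]
ee_rot: [0.002, -0.0, 1.0, -0.001]
force: [-1.5, 1.4, 6.2]
grip_width: 0.672
grip_force: 65.3
```

```bash
python3 - <<'E'
from h import *
go([549.3,-264.2,255],-9)
E
```

```text
offset [7.18, -20.98, -16.83] rot [-0.1, 0.2, 9.0] tcp [ 549.3 -264.2  255. ]
```

>>> {"op": "step_arm", "data": {"plan": [{"offset":[0,0,0],"rot":[0,0,0],"gripper":4},{"offset":[0,0,-0.4],"rot":[0,0,0],"gripper":4},{"offset":[0,0,-1.5],"rot":[0,0,0],"gripper":4},{"offset":[0,0,-4],"rot":[0,0,0],"gripper":4},{"offset":[0,0,-7.5],"rot":[0,0,0],"gripper":4},{"offset":[0,0,-11.5],"rot":[0,0,0],"gripper":4},{"offset":[0,0,-15],"rot":[0,0,0],"gripper":4},{"offset":[0,0,-17],"rot":[0,0,0],"gripper":4},{"offset":[0,0,-17],"rot":[0,0,0],"gripper":4}], "squeeze": 85}}

```text
time_s: 11.45
eef_pos: [621.4, -54.6, 259.0]
ee_rot: [0.004, -0.0, 1.0, -0.001]
force: [0.9, -0.4, -5.2]
grip_width: 0.672
grip_force: 92.6
```

>>> {"op": "step_arm", "data": {"plan": [{"offset":[1.2,-3.5,0],"rot":[0,0,1.5],"gripper":4},{"offset":[2.6,-7.5,0],"rot":[0,0,3],"gripper":4},{"offset":[4,-11.5,0],"rot":[0,0,4.8],"gripper":4},{"offset":[5.3,-15.5,0],"rot":[0,0,6.6],"gripper":4},{"offset":[6.5,-18.8,0],"rot":[0,0,8.2],"gripper":4},{"offset":[7.1,-20.7,0],"rot":[0,0.3,9],"gripper":4},{"offset":[7.2,-21,0],"rot":[0,0.3,9],"gripper":4},{"offset":[7.2,-21,0],"rot":[0,0.3,9],"gripper":4},{"offset":[7.2,-21,0],"rot":[0,0.3,9],"gripper":4}]}}

```text
time_s: 12.35
eef_pos: [549.1, -263.4, 255.0]
ee_rot: [-0.002, 0.078, 0.997, -0.0]
force: [-0.1, -0.2, -4.5]
grip_width: 0.67
grip_force: 93.0
```

```bash
python3 - <<'E'
from h import *
go([549.3,-264.2,240],-9)
c=cam("wrist"); save(c,"w5.png"); np.savez("w5",**{k:c[k] for k in("color","P","hsv","ray","o")})
P,g=c["P"],c["color"]
c2=cam("scene"); cv2.imwrite("pics/s5.png",cv2.resize(cv2.cvtColor(np.ascontiguousarray(c2["color"][90:230,110:260]),cv2.COLOR_RGB2BGR),None,fx=4,fy=4,interpolation=2))
E
```

```text
offset [-0.04, -0.07, 1.5] rot [-0.0, -0.2, 0.1] tcp [ 549.3 -264.2  240. ]
```

View pics/w5.png

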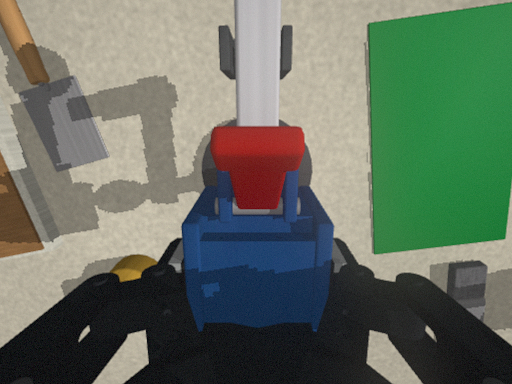

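View pics/s5.png

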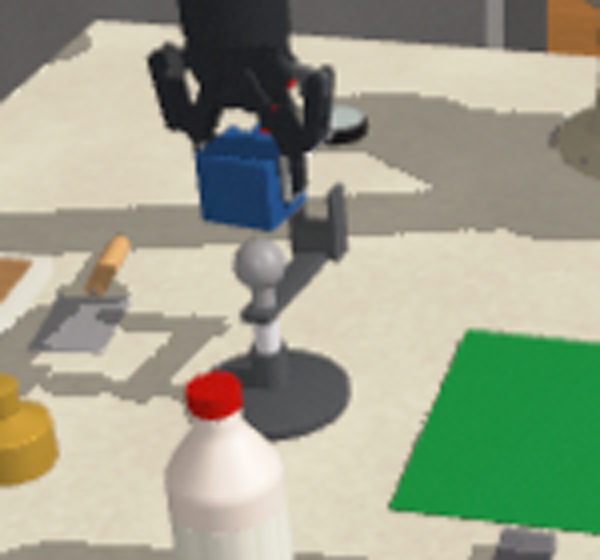

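The wrist view shows the arm (columns 236–281) over the fork cheeks (220–292). The scene crop shows the coupler (250,170) above the ball (262,262). Next I check the pitch and yaw in hand.

```bash
python3 - <<'E'
from h import *
t=np.load("w5.npz"); P,h=t["P"],t["hsv"]
s=np.zeros(P.shape[:2],bool); s[5:120,242:275]=1; s&=(P[...,2]>150)&(P[...,2]<240); Q=P[s]
L=np.array([np.mean(P[v,236:282][(P[v,236:282,2]>180)&(P[v,236:282,2]<215)],0) for v in range(5,120,6)]); print("arm",L[[0,-1]].round(1),"yaw",np.degrees(np.arctan(np.polyfit(L[:,0],L[:,1],1)[0])).round(2),"pitch",np.degrees(np.arctan(np.polyfit(L[:,0],L[:,2],1)[0])).round(2))
b=(h[...,0]>100)&(h[...,0]<130)&(h[...,1]>120)&(P[...,2]>215)&(P[...,2]<240); b[:180]=0; b[330:]=0
Q=P[b]; print("blue",np.median(Q,0).round(1),Q.min(0).round(1),Q.max(0).round(1))
# arm axis line offset at ball & fork
d=np.array([np.cos(np.radians(-9)),np.sin(np.radians(-9))]); n=np.array([-d[1],d[0]]); print("lateral vs ball-fork line",((L[:,:2]-[548.3,-264])@n).round(1)[[0,5,-1]])
E
```

```text
arm [[ 442.4 -246.2  201.3]
 [ 483.6 -253.1  201.2]] yaw -9.35 pitch -0.23
blue [ 537.3 -262.7  224.7] [ 501.8 -316.2  215. ] [ 571.5 -231.2  239.8]
lateral vs ball-fork line [1.  0.9 0.7]
```

>>> {"op": "step_arm", "data": {"plan": [{"offset":[-0.04,-0.08,1],"rot":[0,-0.2,0.1],"gripper":4},{"offset":[-0.04,-0.08,2],"rot":[0,-0.2,0.1],"gripper":4},{"offset":[-0.04,-0.08,2.5],"rot":[0,-0.2,0.1],"gripper":4},{"offset":[-0.04,-0.08,3],"rot":[0,-0.2,0.1],"gripper":4},{"offset":[-0.04,-0.08,3.3],"rot":[0,-0.2,0.1],"gripper":4},{"offset":[-0.04,-0.08,3.6],"rot":[0,-0.2,0.1],"gripper":4},{"offset":[-0.04,-0.08,3.6],"rot":[0,-0.2,0.1],"gripper":4}]}}

```text
time_s: 13.15
eef_pos: [549.0, -265.4, 219.4]
ee_rot: [-0.0, 0.079, 0.997, -0.001]
force: [0.7, 0.3, -5.1]
grip_width: 0.672
grip_force: 93.0
```

>>> {"op": "step_arm", "data": {"plan": [{"offset":[0,0.07,0.4],"rot":[0,0,0],"gripper":4},{"offset":[0,0.07,0.9],"rot":[0,0,0],"gripper":4},{"offset":[0,0.07,1.4],"rot":[0,0,0],"gripper":4},{"offset":[0,0.07,1.9],"rot":[0,0,0],"gripper":4},{"offset":[0,0.07,2.3],"rot":[0,0,0],"gripper":4},{"offset":[0,0.07,2.6],"rot":[0,0,0],"gripper":4},{"offset":[0,0.07,2.6],"rot":[0,0,0],"gripper":4}]}}

```text
time_s: 13.85
eef_pos: [549.1, -264.7, 193.2]
ee_rot: [-0.0, 0.079, 0.997, -0.001]
force: [0.1, -0.0, -5.0]
grip_width: 0.666
grip_force: 93.0
```

Free so far, with no contact. Now I feel for the seat, expected at TCP z about 182.5.

>>> {"op": "step_arm", "data": {"plan": [{"offset":[0,0,0.3],"rot":[0,0,0],"gripper":4},{"offset":[0,0,0.5],"rot":[0,0,0],"gripper":4},{"offset":[0,0,0.7],"rot":[0,0,0],"gripper":4},{"offset":[0,0,0.8],"rot":[0,0,0],"gripper":4},{"offset":[0,0,0.85],"rot":[0,0,0],"gripper":4},{"offset":[0,0,0.9],"rot":[0,0,0],"gripper":4},{"offset":[0,0,0.9],"rot":[0,0,0],"gripper":4}]}}

```text
time_s: 14.55
eef_pos: [549.2, -264.8, 184.8]
ee_rot: [0.0, 0.079, 0.997, -0.001]
force: [0.2, 0.5, -5.6]
grip_width: 0.669
grip_force: 93.0
```

>>> {"op": "step_arm", "data": {"plan": [{"offset":[0,0,0.05],"rot":[0,0,0],"gripper":4},{"offset":[0,0,0.1],"rot":[0,0,0],"gripper":4},{"offset":[0,0,0.15],"rot":[0,0,0],"gripper":4},{"offset":[0,0,0.2],"rot":[0,0,0],"gripper":4},{"offset":[0,0,0.2],"rot":[0,0,0],"gripper":4},{"offset":[0,0,0.2],"rot":[0,0,0],"gripper":4}]}}

```text
time_s: 15.15
eef_pos: [549.2, -264.7, 182.9]
ee_rot: [0.0, 0.079, 0.997, -0.001]
force: [-0.4, -0.3, -3.6]
grip_width: 0.67
grip_force: 93.1
```

>>> {"op": "step_arm", "data": {"plan": [{"offset":[0,0,0.05],"rot":[0,0,0],"gripper":4},{"offset":[0,0,0.1],"rot":[0,0,0],"gripper":4},{"offset":[0,0,0.1],"rot":[0,0,0],"gripper":4}]}}

```text
time_s: 15.45
eef_pos: [549.2, -264.8, 182.7]
ee_rot: [0.0, 0.079, 0.997, -0.001]
force: [-2.7, 1.7, 5.0]
grip_width: 0.67
grip_force: 94.1
```

Seated: z stopped at 182.7 against 182.5 predicted from vision, with about 10 N of contact. Now I let go, rise and close the fingers.

>>> {"op": "step_arm", "data": {"plan": [{"offset":[0,0,0],"rot":[0,0,0],"gripper":8.5},{"offset":[0,0,0],"rot":[0,0,0],"gripper":8.5},{"offset":[0,0,0],"rot":[0,0,0],"gripper":8.5},{"offset":[0,0,0],"rot":[0,0,0],"gripper":8.5},{"offset":[0,0,-2],"rot":[0,0,0],"gripper":8.5},{"offset":[0,0,-5],"rot":[0,0,0],"gripper":8.5},{"offset":[0,0,-9],"rot":[0,0,0],"gripper":8.5},{"offset":[0,0,-12],"rot":[0,0,0],"gripper":8.5},{"offset":[0,0,-12],"rot":[0,0,0],"gripper":0},{"offset":[0,0,-12],"rot":[0,0,0],"gripper":0},{"offset":[0,0,-12],"rot":[0,0,0],"gripper":0},{"offset":[0,0,-12],"rot":[0,0,0],"gripper":0}], "squeeze": 40}}

```text
time_s: 16.65
eef_pos: [549.0, -264.5, 300.3]
ee_rot: [-0.001, 0.079, 0.997, -0.0]
force: [-0.5, 0.6, -0.8]
grip_width: 0.324
grip_force: 0.0
```

>>> {"op": "step_arm", "data": {"plan": [{"offset":[0,0,0],"rot":[0,0,0],"gripper":0},{"offset":[0,0,0],"rot":[0,0,0],"gripper":0},{"offset":[0,0,0],"rot":[0,0,0],"gripper":0}]}}

```text
time_s: 16.95
eef_pos: [549.2, -264.6, 301.5]
ee_rot: [-0.0, 0.079, 0.997, -0.001]
force: [-0.5, -0.7, -0.2]
grip_width: -0.001
grip_force: 0.0
```

```bash
python3 - <<'E'
from h import *
c=cam("wrist"); save(c,"w6.png"); P,h=c["P"],c["hsv"]
L=np.array([np.mean(P[v,225:290][(P[v,225:290,2]>122)&(P[v,225:290,2]<136)],0) for v in range(80,150,5) if ((P[v,225:290,2]>122)&(P[v,225:290,2]<136)).sum()>5]); print("arm",L[[0,-1]].round(1) if len(L) else L)
r=((h[...,0]<8)|(h[...,0]>172))&(h[...,1]>150)&(h[...,2]>80)&(P[...,2]>130)&(P[...,2]<200); r[:,:200]=0; r[:,310:]=0
Q=P[r]; d=np.array([.988,-.156]); b=-(Q[:,:2]-[548.3,-264.4])@d
for lo in range(140,200,6):
    k=(Q[:,2]>lo)&(Q[:,2]<=lo+6)
    if k.sum()>5: print(lo,k.sum(),"behind min/med/max",np.percentile(b[k],[2,50,98]).round(1))
mx=Q[Q[:,2]>np.percentile(Q[:,2],60)].mean(0); print(mx.round(1))
S=np.array([548.3,-264.4]); t=S-30*d; go([t[0],t[1],268],-9)
E
```

```text
arm [[ 460.3 -250.3  128.7]
 [ 482.8 -253.9  128.8]]
146 69 behind min/med/max [32.8 34.1 35.9]
152 87 behind min/med/max [36.  38.  40.6]
158 104 behind min/med/max [39.9 42.5 44.3]
164 111 behind min/med/max [44.4 46.8 48.5]
170 125 behind min/med/max [48.6 51.  53.2]
176 103 behind min/med/max [53.2 54.8 56.3]
182 483 behind min/med/max [56.3 61.6 65.7]
188 34 behind min/med/max [59.8 61.  63.8]
[ 487.1 -254.8  186.5]
offset [3.09, 0.0, 3.36] rot [-0.1, 0.0, -0.1] tcp [ 518.7 -259.7  268. ]
```

View pics/w6.png

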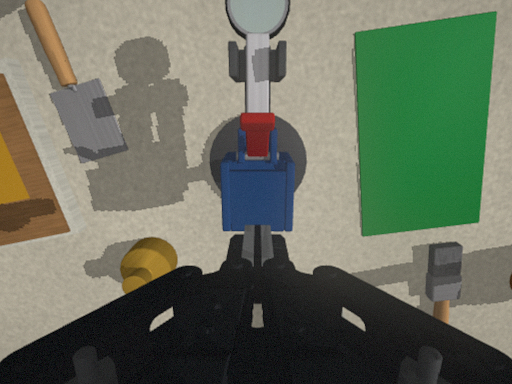

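The picture shows it seated: the arm lies between the fork cheeks (230–287, 60), and the coupler (258,190) is over the base. The red lever stands open at (257,135), about 0.96 rad. Next I go in front of the lever.

>>> {"op": "step_arm", "data": {"plan": [{"offset":[3.1,0,1],"rot":[0,0,0],"gripper":0},{"offset":[3.1,0,2.5],"rot":[0,0,0],"gripper":0},{"offset":[3.1,0,3.35],"rot":[0,0,0],"gripper":0},{"offset":[3.1,0,3.35],"rot":[0,0,0],"gripper":0},{"offset":[3.1,0,3.35],"rot":[0,0,0],"gripper":0}]}}

```text
time_s: 17.5
eef_pos: [519.0, -259.9, 268.6]
ee_rot: [0.0, 0.079, 0.997, -0.001]
force: [0.1, 1.1, -0.1]
grip_width: -0.003
grip_force: 0.0
```

```bash
python3 - <<'E'
from h import *
s=sense(); p=np.array(s["eef_pos"]); d=np.array([.988,-.156]); b=-(p[:2]-[548.3,-264.4])@d
print("back",b.round(1),"lat",((p[:2]-[548.3,-264.4])@[.156,.988]).round(1),p.round(1),np.round(s["force"],1))
for th in [1.1,1,.9,.8,.7,.6,.5,.4,.3,.2,.1,0]:
    e=32+48*np.cos(th)-4*np.sin(th)-11; z=140.8+48*np.sin(th)+4*np.cos(th)+73
    print(th,round((e-b)/10,2),round((p[2]-z)/10,2))
E
```

```text
back 29.7 lat -0.1 [ 519.  -259.9  268.6] [ 0.1  1.1 -0.1]
1.1 0.95 1.02
1 1.39 1.23
0.9 1.8 1.47
0.8 2.19 1.76
0.7 2.55 2.08
0.6 2.87 2.44
0.5 3.15 2.83
0.4 3.4 3.24
0.3 3.6 3.68
0.2 3.76 4.14
0.1 3.87 4.6
0 3.93 5.08
```

>>> {"op": "step_arm", "data": {"plan": [{"offset":[0.5,0,0.8],"rot":[0,0,0],"gripper":0},{"offset":[0.95,0,1.02],"rot":[0,0,0],"gripper":0},{"offset":[1.4,0,1.23],"rot":[0,0,0],"gripper":0},{"offset":[1.6,0,1.35],"rot":[0,0,0],"gripper":0},{"offset":[1.8,0,1.47],"rot":[0,0,0],"gripper":0},{"offset":[2,0,1.61],"rot":[0,0,0],"gripper":0},{"offset":[2.2,0,1.76],"rot":[0,0,0],"gripper":0},{"offset":[2.38,0,1.92],"rot":[0,0,0],"gripper":0},{"offset":[2.55,0,2.08],"rot":[0,0,0],"gripper":0}]}}

```text
time_s: 18.4
eef_pos: [493.3, -255.7, 247.4]
ee_rot: [0.0, 0.079, 0.997, -0.001]
force: [1.3, 0.5, 1.4]
grip_width: -0.002
grip_force: 0.7
```

Small force (about 1.4 N), as the lever's friction should give. Continuing along the arc (relative to θ=0.7: x 2.55, z 2.08).

>>> {"op": "step_arm", "data": {"plan": [{"offset":[0.16,0,0.18],"rot":[0,0,0],"gripper":0},{"offset":[0.32,0,0.36],"rot":[0,0,0],"gripper":0},{"offset":[0.46,0,0.55],"rot":[0,0,0],"gripper":0},{"offset":[0.6,0,0.75],"rot":[0,0,0],"gripper":0},{"offset":[0.73,0,0.95],"rot":[0,0,0],"gripper":0},{"offset":[0.85,0,1.16],"rot":[0,0,0],"gripper":0},{"offset":[0.95,0,1.38],"rot":[0,0,0],"gripper":0},{"offset":[1.05,0,1.6],"rot":[0,0,0],"gripper":0},{"offset":[1.13,0,1.83],"rot":[0,0,0],"gripper":0},{"offset":[1.2,0,2.06],"rot":[0,0,0],"gripper":0},{"offset":[1.26,0,2.3],"rot":[0,0,0],"gripper":0}]}}

```text
time_s: 19.5
eef_pos: [480.8, -253.8, 224.2]
ee_rot: [-0.0, 0.079, 0.997, -0.001]
force: [-0.8, 0.1, 2.3]
grip_width: -0.0
grip_force: 0.7
```

>>> {"op": "step_arm", "data": {"plan": [{"offset":[0.05,0,0.2],"rot":[0,0,0],"gripper":0},{"offset":[0.08,0,0.4],"rot":[0,0,0],"gripper":0},{"offset":[0.08,0,0.55],"rot":[0,0,0],"gripper":0},{"offset":[0.08,0,0.65],"rot":[0,0,0],"gripper":0},{"offset":[0.08,0,0.7],"rot":[0,0,0],"gripper":0},{"offset":[0.08,0,0.7],"rot":[0,0,0],"gripper":0}]}}

```text
time_s: 20.1
eef_pos: [480.2, -253.7, 217.6]
ee_rot: [0.0, 0.079, 0.997, -0.001]
force: [-1.8, 0.6, 3.5]
grip_width: -0.005
grip_force: 1.9
```

>>> {"op": "step_arm", "data": {"plan": [{"offset":[0,0,0.05],"rot":[0,0,0],"gripper":0},{"offset":[0,0,0.1],"rot":[0,0,0],"gripper":0},{"offset":[0,0,0.15],"rot":[0,0,0],"gripper":0},{"offset":[0,0,0.15],"rot":[0,0,0],"gripper":0}]}}

```text
time_s: 20.5
eef_pos: [480.2, -253.8, 217.2]
ee_rot: [0.0, 0.079, 0.997, -0.001]
force: [-5.3, 3.5, 12.0]
grip_width: -0.004
grip_force: 6.3
```

>>> {"op": "step_arm", "data": {"plan": [{"offset":[0,0,0.05],"rot":[0,0,0],"gripper":0},{"offset":[0,0,0.1],"rot":[0,0,0],"gripper":0},{"offset":[0,0,0.1],"rot":[0,0,0],"gripper":0}]}}

```text
time_s: 20.8
eef_pos: [480.2, -253.8, 216.9]
ee_rot: [0.001, 0.079, 0.997, -0.001]
force: [-7.7, 2.7, 18.1]
grip_width: -0.001
grip_force: 9.1
```

>>> {"op": "step_arm", "data": {"plan": [{"offset":[0,0,-1],"rot":[0,0,0],"gripper":0},{"offset":[0,0,-4],"rot":[0,0,0],"gripper":0},{"offset":[0,0,-8.5],"rot":[0,0,0],"gripper":0},{"offset":[0,0,-12],"rot":[0,0,0],"gripper":0},{"offset":[3,0,-15],"rot":[0,0,0],"gripper":0},{"offset":[5,0,-15],"rot":[0,0,0],"gripper":0},{"offset":[5,0,-15],"rot":[0,0,0],"gripper":0}]}}

```text
time_s: 21.5
eef_pos: [429.7, -245.4, 366.0]
ee_rot: [0.001, 0.079, 0.997, -0.001]
force: [-0.4, -0.6, -0.7]
grip_width: 0.001
grip_force: 0.0
```

```bash
python3 - <<'E'
from h import *
s=sense(); print(s["time_s"],np.round(s["eef_pos"],1),np.round(s["force"],1))
c=cam("wrist"); P,h=c["P"],c["hsv"]
c2=cam("scene")
r=((h[...,0]<8)|(h[...,0]>172))&(h[...,1]>150)&(h[...,2]>80)&(P[...,2]>120)&(P[...,2]<200)&(abs(P[...,0]-500)<60)&(abs(P[...,1]+255)<30)
Q=P[r]; b=-(Q[:,:2]-[548.3,-264.4])@np.array([.988,-.156]); print("red",len(Q),np.percentile(Q[:,2],[2,50,98]).round(1),"behind",np.percentile(b,[2,98]).round(1),"angle",np.arctan(-np.polyfit(b,Q[:,2],1)[0]).round(3))
a=cv2.resize(c["color"],(512,384)); cv2.imwrite("pics/end.png",cv2.cvtColor(np.hstack([cv2.resize(c["color"],(400,300)),cv2.resize(np.ascontiguousarray(c2["color"][90:240,100:300]),(400,300))]),cv2.COLOR_RGB2BGR))
bl=(h[...,0]>100)&(h[...,0]<130)&(h[...,1]>120)&(P[...,2]>148)&(P[...,2]<160); print("blue top z",np.median(P[bl],0).round(1))
E
```

```text
21.5 [ 429.7 -245.4  366. ] [-0.4 -0.6 -0.7]
red 319 [142.2 144.1 145.7] behind [66.7 87.6] angle -0.05
blue top z [nan nan nan]
  return _methods._mean(a, axis=axis, dtype=dtype,
  ret = um.true_divide(
```

View pics/end.png

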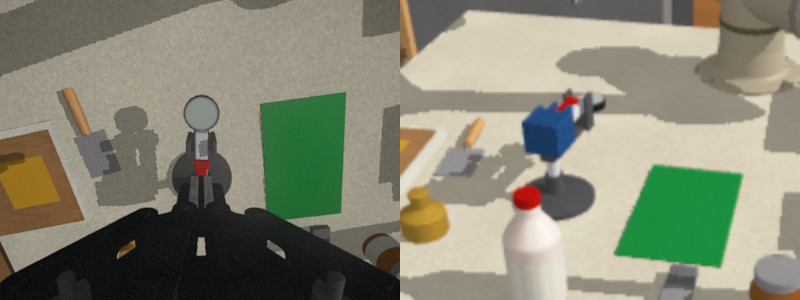

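The picture shows the magnifier seated with its arm in the fork, the lever lying level at (201,168), and the gripper clear. The lever top measures 144 mm against about 145 expected when fully down.

```bash
python3 -c "
from rig import *
print(finish_job())"
```

```text
the job is handed in; nothing more can be done
None
```

The job is handed in at about 21.5 s of the 72 s allowed: the magnifier was drawn from the cubby, set down mid-mat and released, then seated on the ball with its arm in the fork and the latch pressed fully down; the judge's result was not shown.

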